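Pull the filter of the bench dust extractor

ROBOT

A 7-joint arm with a two-finger parallel gripper is mounted at the origin on the work surface. World frame = base frame: x ahead of the robot, y to its left, z up, the work surface at z = 0. Lengths are in m, angles in rad, forces in N, time in s.
With the tool pointing down it reaches from about 0.425 to 0.925 m from the base axis. Payload 6.8 kg.
Tool frame: the origin (TCP) lies midway between the tips of the shut fingers; the grasp point (between the pads) lies 19 mm behind it; x points along the fingers, y is the direction in which the jaws open and shut, and the axes are right-handed (so a half turn about x gives the same grasp; the last joint's range is limited). The gripper opens to 85 mm and grips with 20 to 120 N. Pads are 22 mm wide; open, the fingers measure 114 mm over their backs; the gripper's body (76 mm by 85 mm) begins 54 mm behind the grasp point. The pads swing forward as they close: fully open they stand 13 mm farther back than shut.
Start: joints at [1.024, 0.477, 0.022, 1.555, -0.011, 1.109, -0.083], TCP at [0.287, -0.611, 0.203] pointing down, gripper open.
Joint ranges: [-2.96, 2.96], [-0.34, 2.1], [-1.41, 1.46], [0.24, 2.44], [-1.37, 4.51], [0.17, 1.92], [-2.96, 2.96]. Speed limits (rad/s): [2.39, 2.39, 3.14, 3.14, 3.14, 3.14, 3.14].

INTERFACE

Orientations are given as a rotation vector (axis times angle).
In Python, from bench import r, viewer, nets gives the robot as it stands.
- The arm moves only by the shell command python3 -m pendant 'ROWS' [FORCE]. ROWS is JSON, one flat list of numbers, 5 for each row, row after row: the finger opening in mm, from 0 to 85.4, then the shift along the tool's x, y, z in mm, then the turn about the tool's x in rad. A call has 1 to 20 rows; each row shifts and turns the commanded pose from where the row before left it, along the tool's axes as they then stand; what a row does not reach is not made up. A row lasts 1/8 s, in which the tool goes at most 62.5 mm and 10.7 degrees, less where a joint would pass 70% of its speed; a pose out of reach is approached as far as the arm can. A call with a gripper value outside its range is refused whole. The fingers move at their own pace and stop on an object; FORCE is the grip in N (left out, the last holds). Time passes only in rows, so rows that do not move let the fingers close. It gives the time, the measured TCP pose, the force and the opening at its end, in the units of the state.
- r.get_obs(): the state, without advancing time (a new reading comes with each control period).
- viewer.grab_frame(name): name is "side" or "top"; returns (picture, depth): 384x512x3 uint8, red, green, blue; 384x512 float32, m along the optical axis (not along the pixel's ray), 0 where there is no reading.
- viewer.calibration(name): a dict with "mtx" (3x3 intrinsics, pixels), "world_to_cam" (4x4, takes a point from world to camera coordinates). Camera axes: x right, y up, looking along -z (the intrinsics and any distortion apply to the point x, -y, -z); pixel columns grow to the right and rows downward; lengths in m; the calibration is good to about 2 mm. A picture is of the moment at which its call begins. calibration takes no time and is no camera call.
- r.hand_in(): hands the job in, once; it reports no verdict.
Trained networks look in the newest picture that a camera, given by its name, has taken for a name from the list of things; names that differ only in an ending like _2 or _b are one class to them, and where a whole thing is asked for, a point or a joint stands for the part that bears it (a point fixed in the world has none). Each returns a list of dicts, best first, with "score" (0 to 1); they miss things now and then, are a little off and sometimes report something else, mostly with a low value. They report only what shows in the picture. A call takes as long as a camera call. They do not tell look-alikes from the thing itself.
- nets.look_for(name, camera): "location" ([x, y, z] in m, in world coordinates, good to about 4 mm: the middle of the surface that is visible of it).
- nets.silhouettes(name, camera): "mask" (384x512 bool, what is visible of it).
The state is a dict: "clock": time; "joints": joint angles; "qvel": joint speeds; "tau": joint torques, N m; "tcp_pos": TCP position; "orientation": TCP orientation; "contact_force": force on the tool from outside, world axes, zero at the start; "moment": the same for the moment, N m; "grip_width": finger opening in m.
Only numpy, scipy, OpenCV 4.12 (cv2) and the standard library are available. Lean on these libraries where they do the work, as an engineer would, in place of code of your own. Each camera call takes 0.05 s, during which the arm holds its last target. There are 200 camera calls.

TASK

Pull the dust extractor's filter for cleaning: take the red slotted key from its block, unlock the flap's quarter-turn latch with it, never with the fingers, put the key back fully down in the hole it came from, then lift the flap until it stands upright and draw out the filter cassette beneath by its orange grip. Finish while still holding the cassette: upright and still, all of it over the grey dust tub and well clear above its rim, with the flap left open. Leave the tub, the blue key, the mug and the brush where they are.

Things in the scene. Friction and masses are not known exactly. Their poses are not given: they have to be found in the camera images.
- slot_key_grip (a point): Centre (22 mm above the underside) of the red T-key's wing handle: 14 mm thick along its x, 48 mm high; 64 mm long along y, 44 mm in its lower half. An 8 mm shank below ends in a flat blade, 16 mm wide along y, 4.6 mm thick along x (last 3 mm thinner), its end 68.5 mm below this point. Hangs upright in a hole of the key block, handle resting on the block's top. 0.11 kg.
- slot_key_tip (a point): Lower end of the red key's blade, on the key's axis, 68.5 mm below slot_key_grip; same axes.
- hex_key_grip (a point): The same point on the other key of the block, blue handle of the same shape, hexagon tip. Not needed; leave it in its hole.
- key_block: Fixed wooden block 150 (x) by 70 (y) by 50 mm high, origin at the centre of its underside. Two upright through-holes at its x = -38 and +38 mm, y = 0, each 15 mm (x) by 25 mm (y); the keys hang in them, handles along the block's y (key x along block x). Which key is in which hole varies. A key is fully down when its handle's underside rests on the block's top.
- extractor: Fixed blue steel filter box of the dust extractor, 260 (x) by 220 (y) by 140 mm high, flap on top, origin at the centre of its underside. Flap hinge along its +y upper edge. Walls 8 mm, inner floor 18 mm up. The cassette stands along x in two upright guides in the middle, 3 mm of play, and is drawn straight up. Control panel on the -x face, black hose from the +x face.
- flap (a joint): Angle of the grey flap on the box, hinged at the box's +y upper edge: 0 shut, 1.57 upright, stop at 1.85. 266 by 220 mm, 10 mm thick, 0.35 kg; a stiff hinge (0.65 N m) keeps it wherever it is left; lifting it by the handle takes 5 to 6 N. It cannot be lifted while the latch is locked.
- flap_hinge (a point): Middle of the flap's hinge axis, which runs along this frame's x, 140 mm above the bench. Axes are the extractor's at 0 and turn with the flap: opening turns it about -x, so that the free edge (at -y) goes up and over towards +y.
- flap_handle (a point): Centre of the bar of the flap's bow handle (moves with the flap, axes as flap_hinge): dark round bar 12 mm thick, 110 mm long along x, its centre 40 mm above the flap's upper face, 15 mm in from its free edge; in the hinge frame at x -45, y -205, z +50 mm. Nothing but its two feet between bar and flap.
- latch (a joint): Angle of the slotted brass insert of the quarter-turn latch: 0 to 0.2 locked, slot pointing at the flap's free edge; it opens by turning counter-clockwise seen from above. The flap is free once it is past 1.0; stop at 1.57. The blade has about 0.2 rad of play in the slot, so turn the key a good quarter turn. Friction 0.06 N m; stays where it is left.
- latch_slot (a point): Centre of the mouth of the latch's slot, in a round dark bezel 44 mm across and 10 mm high near the flap's free edge, 75 mm towards +x of its middle; 160 mm above the bench when shut, facing up. The slot runs along this frame's y (turning with the insert): 23 mm long, 8 mm wide, 9 mm deep.
- filter_grip (a point): Centre of the orange grip of the filter cassette (hidden until the flap is open): a rib 64 mm long along x, 12 mm thick along y, 42 mm high, this point half-way up, 117 mm above the bench when seated, 23 mm below the box's open top. Under it the pleated black-framed cassette, 200 (x) by 34 (y) by 78 mm high; foot 99 mm below this point. 0.28 kg.
- filter_foot (a point): Middle of the cassette's underside, 99 mm below filter_grip; same axes (z up along the cassette).
- filter_end_a (a point): Middle of the cassette's +x end face, 100 mm from its centre, 39 mm above its underside.
- filter_end_b (a point): Middle of the cassette's -x end face, 100 mm from its centre, 39 mm above its underside.
- tub_rim (a point): Centre of the mouth of the grey open plastic dust tub, 90 mm above the bench, 300 mm long along its own x and 170 mm wide along its y outside, walls 5 mm. Loose, 0.9 kg.
- tub: The dust tub, origin at the centre of its underside; same axes as tub_rim.
- mug: White mug, 80 mm across, 92 mm high. Bystander.
- dust_brush: Hand brush lying left of the extractor. Bystander.
Things that resemble listed ones, but are neither listed nor needed, are in the scene too. Of the things like the part that bears slot_key_grip, leave any that is green; of the rest the smaller one is meant. What is meant by the key_block is not black, and is the smaller of those in its own colour.

How it is judged:
By the outcome, as a careful person would: the job done as asked, in the order asked, and still so for the second after the job is handed in, while the arm keeps its last pose, push and grip.
It also fails if it takes over 72 s, if anything falls off the work surface, if the arm or the gripper's body presses on something with over 40 N, if the wrist force passes 120 N, or if a joint passes its speed limit or range.

## Working session

There is one attempt and no reset: what is moved stays moved. The work goes in short steps, Python scripts to look and compute and a shell command to move; the robot and the scene stay as the last step left them, time stands still between calls to the robot, and variables do not carry over. Pictures are saved under pics/ and viewed, about 8 in all and at most 12, crops included, and the job is handed in when it is done.

```bash
ls; mkdir -p pics; cat > h.py <<'E'
import numpy as np,cv2
from bench import r,viewer,nets
from scipy.spatial.transform import Rotation as R
def cal(n):
    c=viewer.calibration(n);return np.array(c["mtx"]),np.array(c["world_to_cam"]),c
def cloud(n,depth):
    K,T,_=cal(n);v,u=np.mgrid[:384,:512];z=depth
    P=np.stack([(u-K[0,2])/K[0,0]*z,-(v-K[1,2])/K[1,1]*z,-z],-1)
    Ti=np.linalg.inv(T);return P@Ti[:3,:3].T+Ti[:3,3]
def proj(n,p):
    K,T,_=cal(n);q=T[:3,:3]@np.array(p)+T[:3,3];return K[0,0]*q[0]/-q[2]+K[0,2],K[1,1]*-q[1]/-q[2]+K[1,2]
def save(img,f,s=1):
    img=cv2.cvtColor(img,cv2.COLOR_RGB2BGR)
    cv2.imwrite(f,cv2.resize(img,None,fx=s,fy=s,interpolation=cv2.INTER_CUBIC))
E
cat > /tmp/a.py <<'E'
from h import *
np.set_printoptions(precision=3,suppress=True)
for n in("top","side"):
    im,d=viewer.grab_frame(n);save(im,f"pics/{n}0.png",1.5);np.savez(f"/tmp/{n}0.npz",im=im,d=d)
    print(n,cal(n)[2].keys(),np.linalg.inv(cal(n)[1])[:3,3])
    for t in["slot_key_grip","hex_key_grip","key_block","extractor","flap_handle","latch_slot","tub_rim","mug","dust_brush"]:
        print(t,[(np.round(x["location"],3).tolist(),round(x["score"],2)) for x in nets.look_for(t,n)])
o=r.get_obs();print(o["clock"],o["tcp_pos"],R.from_rotvec(o["orientation"]).as_matrix())
E
PYTHONPATH=. python3 /tmp/a.py
```

```text
picsTraceback (most recent call last):
  File "/tmp/a.py", line 1, in <module>
    from h import *
  File "h.py", line 1, in <module>
    import numpy as np,cv2
ModuleNotFoundError: No module named 'cv2'
```

```bash
python3 - < /tmp/a.py
```

```text
top dict_keys(['mtx', 'world_to_cam']) [ 0.172 -0.086  1.928]
slot_key_grip [([0.378, -0.491, 0.12], 0.67), ([0.515, -0.377, 0.094], 0.55), ([0.626, -0.354, 0.085], 0.43), ([0.442, -0.381, 0.091], 0.42)]
hex_key_grip []
key_block [([0.477, -0.376, 0.051], 0.78), ([0.365, -0.648, 0.051], 0.74), ([0.538, 0.143, 0.149], 0.65)]
extractor [([0.587, 0.153, 0.154], 0.66)]
flap_handle [([0.535, 0.146, 0.153], 0.9), ([0.522, 0.46, 0.019], 0.17)]
latch_slot [([0.541, -0.18, 0.002], 0.55), ([0.62, 0.062, 0.158], 0.39)]
tub_rim [([0.538, -0.184, 0.007], 0.57), ([0.62, 0.061, 0.163], 0.38)]
mug [([0.386, 0.403, 0.037], 0.62)]
dust_brush [([0.521, 0.462, 0.017], 0.86)]
side dict_keys(['mtx', 'world_to_cam']) [ 0.292 -0.951  1.012]
slot_key_grip [([0.386, -0.502, 0.107], 0.72), ([0.635, -0.352, 0.082], 0.64), ([0.517, -0.38, 0.094], 0.61), ([0.389, 0.372, 0.062], 0.18)]
hex_key_grip [([0.442, -0.39, 0.094], 0.55)]
key_block [([0.162, -0.382, 0.07], 0.75), ([0.364, -0.642, 0.055], 0.73), ([0.476, -0.399, 0.05], 0.68), ([0.54, 0.129, 0.149], 0.31)]
extractor [([0.607, 0.12, 0.09], 0.61)]
flap_handle [([0.541, 0.13, 0.149], 0.87)]
latch_slot [([0.52, -0.38, 0.092], 0.7), ([0.628, 0.071, 0.158], 0.61)]
tub_rim [([0.55, -0.149, 0.028], 0.98)]
mug [([0.383, 0.37, 0.06], 0.65)]
dust_brush [([0.545, 0.464, 0.017], 0.52), ([0.52, -0.38, 0.091], 0.36)]
1.0 [ 0.287 -0.611  0.203] [[ 0.     0.425 -0.905]
 [-0.    -0.905 -0.425]
 [-1.     0.    -0.   ]]
```

View pics/top0.png

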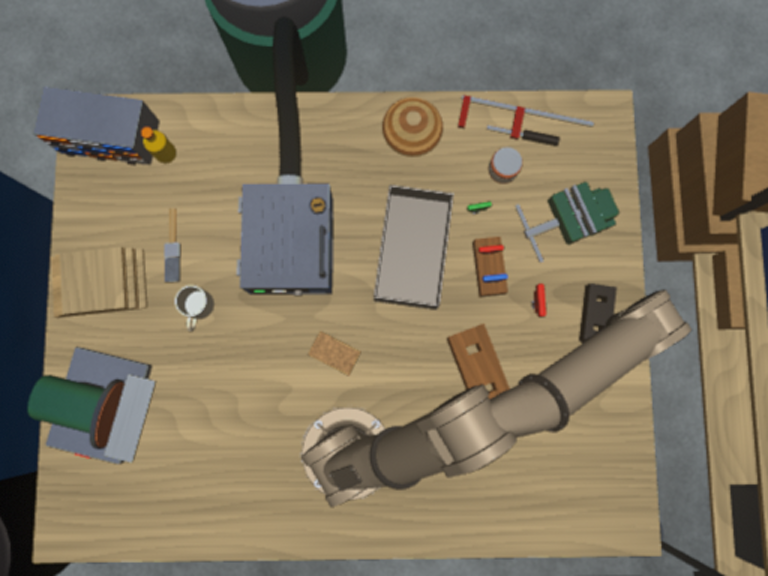

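View pics/side0.png

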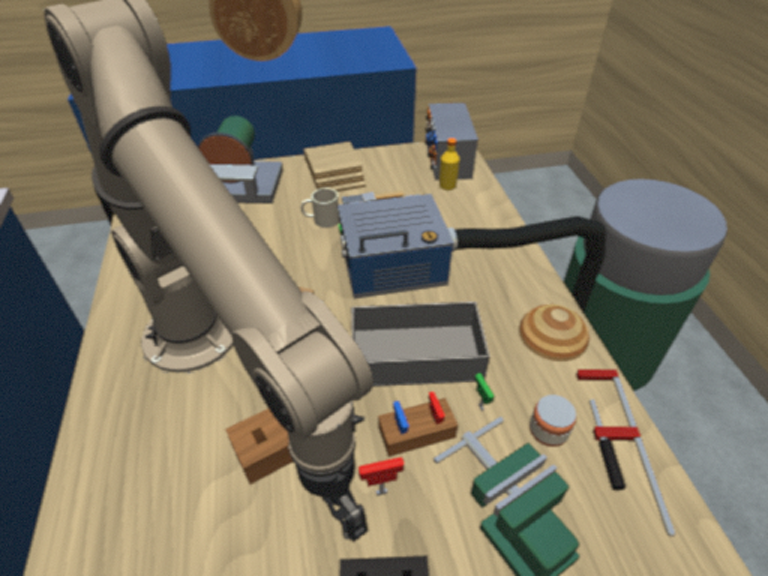

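```bash
cat > /tmp/b.py <<'E'
from h import *
np.set_printoptions(precision=4,suppress=True)
def rect(P,t):
    (c,s,a)=cv2.minAreaRect((P[:,:2]*1000).astype(np.float32))
    if s[0]<s[1]: s=(s[1],s[0]);a+=90
    a=(a+90)%180-90
    print(t,len(P),"c",np.round(c,1),"size",np.round(s,1),"ang",round(a,2),"med",np.round(np.median(P,0)*1000,1))
for n in("top","side"):
    D=np.load(f"/tmp/{n}0.npz");im,d=D["im"],D["d"];C=cloud(n,d);K,T,_=cal(n);print(n,"f",K[0,0],K[0,2],K[1,2])
    hsv=cv2.cvtColor(im,cv2.COLOR_RGB2HSV);h,s,v=hsv[...,0].astype(int),hsv[...,1],hsv[...,2]
    X,Y,Z=C[...,0],C[...,1],C[...,2]
    red=((h<8)|(h>172))&(s>170)&(v>90);blue=(h>100)&(h<125)&(s>140)&(v>90)
    def box(a,b,c,e,z0,z1):return (X>a)&(X<b)&(Y>c)&(Y<e)&(Z>z0)&(Z<z1)&(d>0)
    rect(C[red&box(.47,.57,-.45,-.32,.08,.12)],"redtop")
    rect(C[red&box(.33,.42,-.56,-.44,.05,.16)],"redbig")
    rect(C[blue&box(.40,.48,-.45,-.32,.08,.12)],"bluetop")
    rect(C[box(.38,.58,-.45,-.30,.044,.056)],"block")
    rect(C[box(.42,.75,.02,.30,.143,.156)],"flap")
    rect(C[box(.60,.66,.03,.10,.156,.168)],"bezel")
    rect(C[box(.45,.62,.02,.08,.185,.21)],"bar")
    rect(C[box(.38,.70,-.32,-.05,.08,.10)],"rim")
    q=nets.silhouettes("latch_slot",n)
    for m in q[:3]:
        P=C[m["mask"]&(d>0)];
        if len(P)>5: rect(P,"latchmask %.2f"%m["score"])
im=np.load("/tmp/top0.npz")["im"]
u,v=map(int,proj("top",(.62,.06,.16)));u2,v2=map(int,proj("top",(.515,-.378,.09)))
a=cv2.resize(im[v-25:v+25,u-25:u+25],(380,380),interpolation=cv2.INTER_CUBIC);b=cv2.resize(im[v2-20:v2+30,u2-25:u2+25],(380,380),interpolation=cv2.INTER_CUBIC)
save(np.hstack([a,b]),"pics/crop1.png")
print(u,v,u2,v2)
E
python3 - </tmp/b.py
```

```text
top f 483.6709059158846 255.1432458349405 185.16914346336947
redtop 51 c [ 518.9 -377. ] size [59.1 12.9] ang -89.0 med [ 519.5 -375.6   93.9]
redbig 105 c [ 381.3 -494.4] size [76.2 17.5] ang 0.2 med [ 380.8 -493.2  116.4]
bluetop 47 c [ 443.3 -382.6] size [58.6 12. ] ang -82.76 med [ 443.1 -384.1   94.6]
block 405 c [ 481.2 -382. ] size [149.2  72. ] ang 6.08 med [ 477.9 -379.2   50.2]
flap 3240 c [549.3 151.1] size [258.6 228.9] ang -0.01 med [545.1 152.7 150. ]
bezel 89 c [630.2  68.1] size [57.5 56.2] ang 1.94 med [626.6  62.4 159.5]
bar 90 c [504.7  51. ] size [108.7  11.4] ang -0.03 med [504.4  52.2 195.1]
rim 312 c [ 531.3 -179. ] size [302.2 169.8] ang -8.52 med [ 553.2 -167.5   89. ]
latchmask 0.56 65 c [620.8  63.9] size [32.  30.5] ang -50.21 med [621.3  63.3 157.7]
side f 357.8223507135929 252.09930597792015 193.507196585857
redtop 88 c [ 518.2 -380. ] size [59.7 13. ] ang -83.66 med [ 517.1 -383.3   92.1]
redbig 337 c [ 380.3 -498.6] size [79.  17.1] ang 1.64 med [ 379.4 -503.8  113.4]
bluetop 76 c [ 441.3 -387.1] size [60.  10.3] ang -83.82 med [ 440.8 -389.3   92.3]
block 798 c [ 481.7 -381.9] size [151.   72.1] ang 5.6 med [ 479.4 -388.7   49.2]
flap 2133 c [549.4 149. ] size [259.3 232.6] ang 0.19 med [546.  144.5 149.7]
bezel 59 c [619.8  63.1] size [42.6 38.5] ang 83.1 med [621.8  62.9 159.2]
bar 97 c [506.3  51.1] size [109.5  16.2] ang 0.37 med [503.3  48.8 192.6]
rim 542 c [ 529.4 -195.3] size [298.9 211.9] ang -9.44 med [ 560.2 -196.6   87.2]
latchmask 0.61 50 c [619.6  66.5] size [34.5 33.8] ang -88.01 med [622.3  65.5 158.9]
latchmask 0.24 1182 c [ 479.9 -365.1] size [151.  106.6] ang 5.78 med [ 477.6 -402.    48. ]
212 136 327 166
```

View pics/crop1.png

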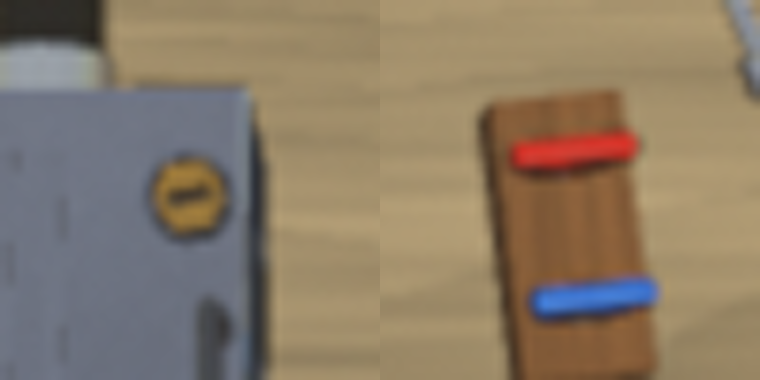

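```bash
cat > /tmp/c.py <<'E'
from h import *
np.set_printoptions(precision=4,suppress=True)
from scipy.optimize import least_squares
for n in("top","side"):
    D=np.load(f"/tmp/{n}0.npz");im,d=D["im"],D["d"];C=cloud(n,d)
    # orthorectify plane z=.16 (bezel) and z=.15 by ray casting at 0.5mm
    K,T,_=cal(n)
    def ortho(x0,x1,y0,y1,z,s=.0005):
        gx=np.arange(x1,x0,-s);gy=np.arange(y1,y0,-s)
        X,Y=np.meshgrid(gx,gy,indexing='ij');P=np.stack([X,Y,np.full_like(X,z)],-1)@T[:3,:3].T+T[:3,3]
        u=K[0,0]*P[...,0]/-P[...,2]+K[0,2];v=K[1,1]*P[...,1]/P[...,2]+K[1,2]
        return cv2.remap(im,u.astype(np.float32),v.astype(np.float32),cv2.INTER_CUBIC)
    A=ortho(.585,.665,.02,.10,.16);B=ortho(.48,.56,-.42,-.34,.098)
    L=[]
    for Q in(A,B):
        Q=cv2.resize(Q,(390,390))
        for k in range(0,390,49): Q[k,:]=Q[k,:]//2+60; Q[:,k]=Q[:,k]//2+60
        L.append(Q)
    cv2.imwrite(f"/tmp/o{n}.png",cv2.cvtColor(np.hstack(L),cv2.COLOR_RGB2BGR))
    hsv=cv2.cvtColor(A,cv2.COLOR_RGB2HSV)
    m=(hsv[...,0]>10)&(hsv[...,0]<30)&(hsv[...,1]>90)
    ii,jj=np.nonzero(m);print(n,"brass px",len(ii),"centre",.665-ii.mean()*.0005,.10-jj.mean()*.0005, "extent",np.ptp(ii)*.5,np.ptp(jj)*.5, "mid",.665-(ii.max()+ii.min())/2*.0005,.10-(jj.max()+jj.min())/2*.0005)
a=cv2.imread("/tmp/otop.png");b=cv2.imread("/tmp/oside.png");cv2.imwrite("pics/ortho.png",cv2.resize(np.vstack([a,b]),(600,600)))
E
python3 - </tmp/c.py
```

```text
top brass px 3936 centre 0.6214864075203252 0.06477464430894309 extent 61.5 55.0 mid 0.63375 0.05450000000000001
side brass px 4005 centre 0.6179424469413234 0.062457303370786525 extent 35.0 35.0 mid 0.6185 0.062000000000000006
```

View pics/ortho.png

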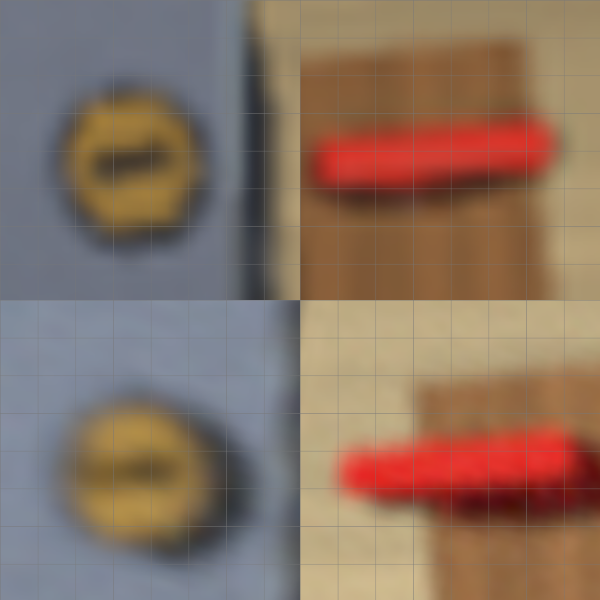

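```bash
cat >> h.py <<'E'
def plan(x,y,z,yaw=None):
    "mm and deg; shifts are given for the attitude AFTER the turn"
    o=r.get_obs();M=R.from_rotvec(o["orientation"]).as_matrix();c=np.degrees(np.arctan2(M[1,1],M[0,1]))
    yaw=c if yaw is None else yaw
    M2=R.from_euler("z",yaw-c,degrees=True).as_matrix()@M
    s=M2.T@(np.array([x,y,z])-np.array(o["tcp_pos"])*1000)
    print("t %.2f"%o["clock"],"tcp",np.round(np.array(o["tcp_pos"])*1000,1),"yaw %.2f"%c,"tilt",np.round(M[:,0],3),"F",np.round(o["contact_force"],1),"M",np.round(o["moment"],2),"grip %.1f"%(o["grip_width"]*1000),"q7 %.2f"%o["joints"][6])
    print("turn %.4f"%(-np.radians(yaw-c)),"shift",np.round(s,1))
E
python3 -m pendant '[50,0,0,0,-0.1753,50,0,0,0,-0.1753,50,0,0,0,-0.1753,50,0,0,0,-0.1753,50,0,0,0,-0.1753,50,0,0,0,-0.1753,50,0,0,0,-0.1753,50,0,0,0,0]' 40
python3 - <<'E'
from h import *
plan(519,-377.5,203,5.5)
E
```

```text
clock: 2.1
tcp_pos: [0.2866, -0.6111, 0.2024]
orientation: [1.141, 1.252, -1.14]
contact_force: [-0.2, -1.1, -0.8]
grip_width: 0.0501
t 2.10 tcp [ 286.6 -611.1  202.4] yaw 5.34 tilt [ 0.  0. -1.] F [-0.2 -1.1 -0.8] M [-0.   -0.02 -0.01] grip 50.1 q7 1.04
turn -0.0028 shift [  -0.5  253.7 -210.3]
```

```bash
python3 -m pendant '[50,0,42.3,-35,-0.0028,50,0,42.3,-35,0,50,0,42.3,-35,0,50,0,42.3,-35,0,50,0,42.3,-35,0,50,0,42.2,-35.3,0,50,0,0,0,0]'
python3 - <<'E'
from h import *
plan(519,-377.5,62,5.5)
im,d=viewer.grab_frame("side")
u,v=map(int,proj("side",(.519,-.3775,.12)))
save(im[v-70:v+70,u-80:u+80],"pics/pre.png",4)
E
```

```text
clock: 2.98
tcp_pos: [0.5234, -0.3711, 0.2028]
orientation: [1.136, 1.256, -1.13]
contact_force: [-0.6, -0.5, 0.3]
grip_width: 0.05
t 2.98 tcp [ 523.4 -371.1  202.8] yaw 5.92 tilt [ 0.003  0.003 -1.   ] F [-0.6 -0.5  0.3] M [ 0.04  0.01 -0.02] grip 50.0 q7 0.50
turn 0.0073 shift [140.8  -5.3   6.2]
```

View pics/pre.png

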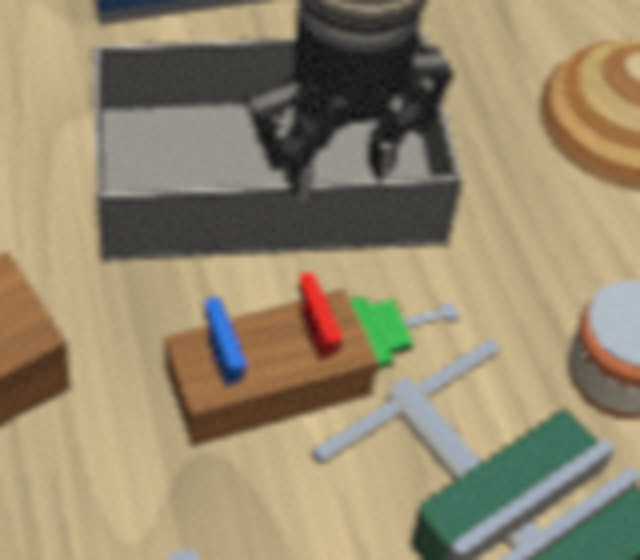

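```bash
python3 -m pendant '[50,0,0,0,0,50,0,0,0,0]'
python3 - <<'E'
from h import *
plan(519,-377.5,62,5.5)
E
```

```text
clock: 3.28
tcp_pos: [0.5176, -0.3787, 0.2024]
orientation: [1.139, 1.252, -1.14]
contact_force: [-0.5, -0.0, -0.0]
grip_width: 0.0498
t 3.27 tcp [ 517.6 -378.7  202.4] yaw 5.39 tilt [-0.001 -0.001 -1.   ] F [-0.5 -0.  -0. ] M [-0.01 -0.01 -0.03] grip 49.8 q7 0.50
turn -0.0018 shift [140.4   1.6  -1.1]
```

Descend and grip gently.

```bash
python3 -m pendant '[50,35,1.5,-1,0,50,35,0,0,0,50,35,0,0,0,50,20,0,0,0,50,15,0,0,0,50,0,0,0,0,50,0,0,0,0,10,0,0,0,0,10,0,0,0,0,10,0,0,0,0,10,0,0,0,0,10,0,0,0,0]' 40
python3 - <<'E'
from h import *
plan(519,-377.5,62,5.5)
E
```

```text
clock: 4.78
tcp_pos: [0.5207, -0.3762, 0.0633]
orientation: [1.137, 1.253, -1.136]
contact_force: [-0.6, 1.1, 5.2]
grip_width: 0.0123
t 4.78 tcp [ 520.7 -376.2   63.3] yaw 5.61 tilt [ 0.001 -0.001 -1.   ] F [-0.6  1.1  5.2] M [0.1  0.21 0.01] grip 12.3 q7 0.44
turn 0.0019 shift [ 1.3 -1.8  1.1]
```

```bash
python3 -m pendant '[10,0,0,0,0,10,-15,0,0,0,10,-20,0,0,0,10,-25,0,0,0,10,-30,0,0,0,10,-35,0,0,0,10,-35,0,0,0,10,-32,0,0,0,10,0,0,0,0,10,0,0,0,0,10,0,0,0,0]' 60
python3 - <<'E'
from h import *
plan(520,-377,255,5.5)
im,d=viewer.grab_frame("side");np.savez("/tmp/s1.npz",im=im,d=d);C=cloud("side",d)
u,v=map(int,proj("side",(.519,-.3775,.23)))
save(im[v-60:v+60,u-60:u+60],"pics/lift.png",5)
hsv=cv2.cvtColor(im,cv2.COLOR_RGB2HSV);m=((hsv[...,0]<8)|(hsv[...,0]>172))&(hsv[...,1]>150)&(hsv[...,2]>60)&(C[...,2]>.2)&(abs(C[...,1]+.38)<.08)
P=C[m]*1000;print(len(P),P.min(0),P.max(0),np.median(P,0))
E
```

```text
clock: 6.15
tcp_pos: [0.5194, -0.3755, 0.2531]
orientation: [1.137, 1.257, -1.138]
contact_force: [-0.5, 0.1, -1.9]
grip_width: 0.0111
t 6.15 tcp [ 519.4 -375.5  253.1] yaw 5.61 tilt [-0.002  0.001 -1.   ] F [-0.5  0.1 -1.9] M [ 0.   -0.    0.01] grip 11.1 q7 0.51
turn 0.0020 shift [-1.9  0.5  1.5]
120 [ 509.81415717 -410.53757768  242.51552898] [ 525.23962409 -365.19285126  301.31254651] [ 515.54329757 -393.90907569  274.43914105]
```

View pics/lift.png

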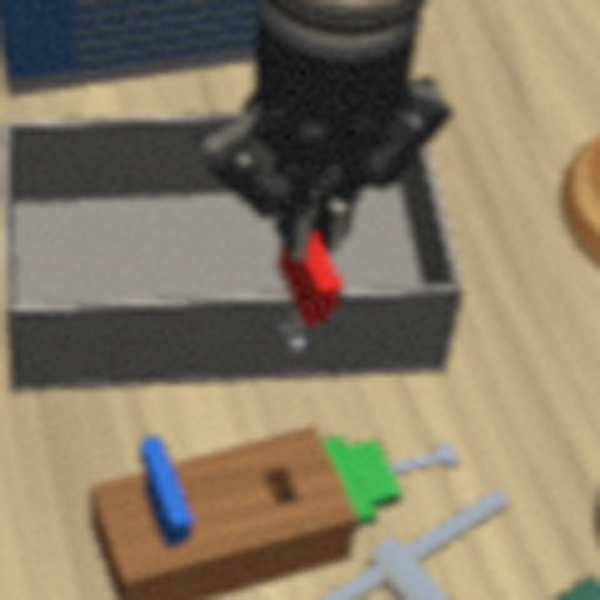

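```bash
python3 - <<'E'
from h import *
plan(622,66.5,253,4.5)
E
```

```text
t 6.20 tcp [ 519.5 -375.6  253.1] yaw 5.61 tilt [-0.002  0.001 -1.   ] F [ 0.7 -0.5 -1.2] M [-0.05  0.03 -0.02] grip 10.9 q7 0.51
turn 0.0194 shift [   0.5  136.9 -432.7]
```

```bash
python3 -m pendant '[10,0,0,0,0.0194,10,0,15,-47,0,10,0,15,-47,0,10,0,15,-47,0,10,0,15,-47,0,10,0,15,-47,0,10,0,15,-47,0,10,0,15,-47,0,10,0,15,-47,0,10,0,12,-38,0,10,0,5,-18.7,0,10,0,0,0,0,10,0,0,0,0,10,0,0,0,0]' 60
python3 - <<'E'
from h import *
plan(622,66.5,253,4.5)
im,d=viewer.grab_frame("top");im2,d2=viewer.grab_frame("side")
u,v=map(int,proj("top",(.622,.065,.2)));u2,v2=map(int,proj("side",(.622,.065,.2)))
f=lambda a,u,v,k:cv2.resize(a[v-k:v+k,u-k:u+k],(400,400),interpolation=cv2.INTER_CUBIC)
save(np.hstack([f(im,u,v,30),f(im2,u2,v2,30)]),"pics/over.png")
E
```

```text
clock: 7.95
tcp_pos: [0.6229, 0.0637, 0.2545]
orientation: [1.153, 1.243, -1.154]
contact_force: [0.1, -0.4, -1.4]
grip_width: 0.0109
t 7.95 tcp [622.9  63.7 254.5] yaw 4.32 tilt [-0.    -0.001 -1.   ] F [ 0.1 -0.4 -1.4] M [ 0.02  0.01 -0.05] grip 10.9 q7 -0.29
turn -0.0032 shift [ 1.5 -0.7 -2.8]
```

View pics/over.png

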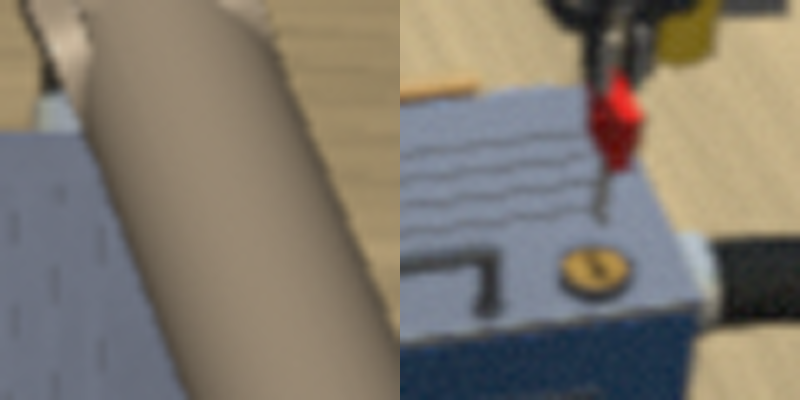

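```bash
cat >> h.py <<'E'
def ray(n,u,v,z):
    K,T,_=cal(n);Ti=np.linalg.inv(T);dv=Ti[:3,:3]@np.array([(u-K[0,2])/K[0,0],-(v-K[1,2])/K[1,1],-1]);o=Ti[:3,3]
    return (o+dv*(z-o[2])/dv[2])*1000
E
python3 - <<'E'
from h import *
u2,v2=map(int,proj("side",(.622,.065,.2)))
k=400/60
im,d=viewer.grab_frame("side");np.savez("/tmp/s2.npz",im=im,d=d)
g=lambda a,b:(u2-30+(a+.5)/k-.5,v2-30+(b+.5)/k-.5)
tip=g(200,222);sl=g(198,268)
print("tip",ray("side",*tip,.1945),"slot",ray("side",*sl,.160))
for z in(.19,.2):print(ray("side",*tip,z))
print("pred tip px",proj("side",(.6229,.0637,.1945)),tip, "pred slot",proj("side",(.622,.065,.16)),sl)
# dense zoom: tip & slot
c=im[v2-5:v2+25,u2-15:u2+15];save(np.hstack([cv2.resize(c,(600,600),interpolation=cv2.INTER_CUBIC)]),"pics/zoom.png")
E
```

```text
tip [618.37765817  60.95136974 194.5       ] slot [619.92393597  62.99903934 160.        ]
[620.17607861  66.51780072 190.        ]
[616.17958874  54.14795409 200.        ]
pred tip px (np.float64(287.5586866091746), np.float64(149.2739237906345)) (286.575, 149.875) pred slot (np.float64(286.6670601625136), np.float64(156.37770372063315)) (286.275, 156.775)
```

View pics/zoom.png

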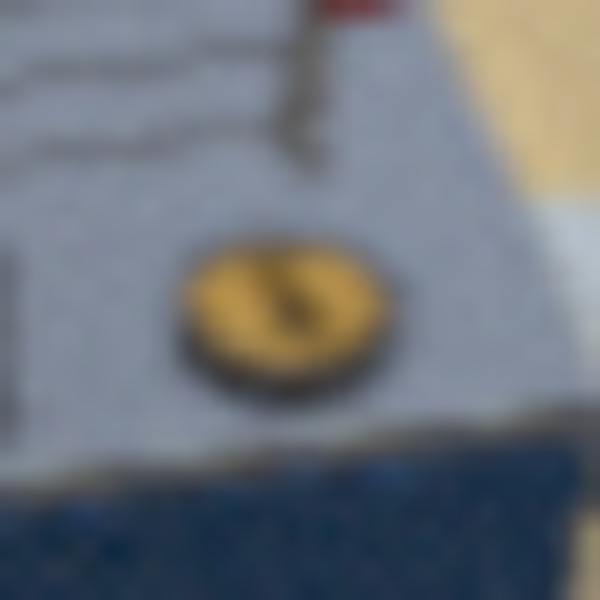

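```bash
python3 -m pendant '[10,10,-1.1,-0.8,0,10,12,0,0,0,10,8,0,0,0,10,0,0,0,0,10,0,0,0,0]' 60
python3 - <<'E'
from h import *
plan(621.8,64.5,213,4.5)
E
```

```text
clock: 8.72
tcp_pos: [0.6219, 0.067, 0.2247]
orientation: [1.151, 1.245, -1.151]
contact_force: [-0.2, -0.4, -1.6]
grip_width: 0.011
t 8.72 tcp [621.9  67.  224.7] yaw 4.50 tilt [ 0.  0. -1.] F [-0.2 -0.4 -1.6] M [ 0.09 -0.01 -0.02] grip 11.0 q7 -0.31
turn -0.0000 shift [11.7 -0.3  2.4]
```

```bash
python3 - <<'E'
from h import *
im,d=viewer.grab_frame("side")
for k in range(4): plan(621.8,64.5,213,4.5); viewer.grab_frame("side")
u2,v2=map(int,proj("side",(.622,.065,.2)))
save(cv2.resize(im[v2-5:v2+25,u2-15:u2+15],(600,600),interpolation=cv2.INTER_CUBIC),"pics/zoom2.png")
E
```

```text
t 8.78 tcp [622.   67.  224.9] yaw 4.50 tilt [ 0.001  0.    -1.   ] F [-0.1 -0.2 -0.6] M [ 0.03  0.01 -0.02] grip 11.0 q7 -0.31
turn 0.0000 shift [11.9 -0.4  2.5]
t 8.82 tcp [622.  67. 225.] yaw 4.50 tilt [ 0.001  0.    -1.   ] F [ 0.3 -0.2  0.3] M [ 0.04 -0.08 -0.01] grip 10.6 q7 -0.31
turn -0.0000 shift [12.  -0.4  2.5]
t 8.88 tcp [622.   67.  224.9] yaw 4.50 tilt [ 0.001  0.    -1.   ] F [-0.1  1.1 -0.8] M [ 0.01 -0.01  0.02] grip 11.1 q7 -0.31
turn -0.0001 shift [11.9 -0.4  2.4]
t 8.93 tcp [622.   66.9 224.9] yaw 4.50 tilt [ 0.001  0.    -1.   ] F [-0.1 -0.5 -0.6] M [-0.02  0.01  0.05] grip 10.8 q7 -0.31
turn -0.0001 shift [11.9 -0.4  2.4]
```

View pics/zoom2.png

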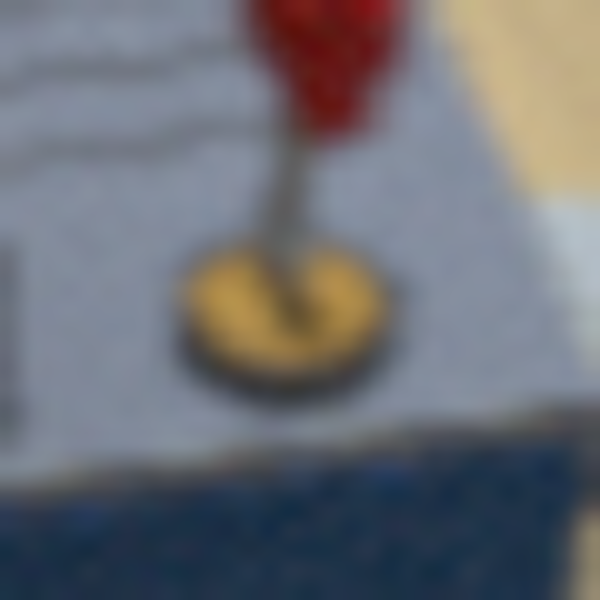

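```bash
python3 -m pendant '[10,0,-0.3,2.3,0,10,2,0,0,0,10,2,0,0,0,10,2,0,0,0,10,2,0,0,0,10,2,0,0,0,10,0,0,0,0,10,0,0,0,0,10,0,0,0,0]' 60
python3 - <<'E'
from h import *
plan(621.8,64.5,211,4.5)
E
```

```text
clock: 10.1
tcp_pos: [0.6215, 0.0645, 0.2143]
orientation: [1.151, 1.245, -1.151]
contact_force: [0.5, 0.5, -0.6]
grip_width: 0.0112
t 10.10 tcp [621.5  64.5 214.3] yaw 4.50 tilt [-0. -0. -1.] F [ 0.5  0.5 -0.6] M [ 0.12 -0.15  0.01] grip 11.2 q7 -0.31
turn -0.0000 shift [3.3 0.3 0. ]
```

```bash
python3 -m pendant '[10,1.5,0,0,0,10,1.5,0,0,0,10,1,0,0,0,10,0,0,0,0,10,0,0,0,0]' 70
python3 - <<'E'
from h import *
plan(621.8,64.5,211,4.5)
E
```

```text
clock: 10.72
tcp_pos: [0.6217, 0.0646, 0.2107]
orientation: [1.151, 1.245, -1.151]
contact_force: [0.4, 0.2, 1.1]
grip_width: 0.011
t 10.72 tcp [621.7  64.6 210.7] yaw 4.50 tilt [ 0.  0. -1.] F [0.4 0.2 1.1] M [ 0.02 -0.17  0.02] grip 11.0 q7 -0.31
turn -0.0000 shift [-0.3  0.1  0.1]
```

```bash
python3 -m pendant '[10,0,0,0,-0.15,10,0,0,0,-0.15,10,0,0,0,-0.15,10,0,0,0,-0.15,10,0,0,0,0]' 70
python3 - <<'E'
from h import *
plan(621.8,64.5,211,4.5)
E
```

```text
clock: 11.35
tcp_pos: [0.6217, 0.0649, 0.2105]
orientation: [0.698, 1.456, -0.697]
contact_force: [1.4, 1.3, 0.6]
grip_width: 0.0109
t 11.35 tcp [621.7  64.9 210.5] yaw 38.80 tilt [ 0.     0.001 -1.   ] F [1.4 1.3 0.6] M [ 0.31 -0.25 -0.03] grip 10.9 q7 0.24
turn 0.5987 shift [-0.5  0.1  0.4]
```

```bash
python3 -m pendant '[10,0,0,0,-0.15,10,0,0,0,-0.15,10,0,0,0,-0.15,10,0,0,0,-0.15,10,0,0,0,-0.15,10,0,0,0,-0.15,10,0,0,0,-0.12,10,0,0,0,0,10,0,0,0,0]' 70
python3 - <<'E'
from h import *
plan(621.8,64.5,211,4.5)
im,d=viewer.grab_frame("side")
E
```

```text
clock: 12.48
tcp_pos: [0.6214, 0.065, 0.2105]
orientation: [-0.097, 1.569, 0.098]
contact_force: [-1.0, 2.6, 0.9]
grip_width: 0.0114
t 12.47 tcp [621.4  65.  210.5] yaw 97.13 tilt [-0.  0. -1.] F [-1.   2.6  0.9] M [ 0.65  0.07 -0.05] grip 11.4 q7 1.16
turn 1.6166 shift [-0.5  0.3  0.5]
```

```bash
python3 -m pendant '[10,0,0,0,-0.1,10,0,0,0,0]' 70
python3 - <<'E'
from h import *
plan(621.8,64.5,211,4.5)
E
python3 -m pendant '[10,0,0,0,0.05,10,-5,0,0,0,10,-5,0,0,0,10,-10,0,0,0,10,-15,0,0,0,10,-15,0,0,0,10,0,0,0,0,10,0,0,0,0]'
python3 - <<'E'
from h import *
plan(519.7,-376.2,258,5.6)
im,d=viewer.grab_frame("side")
u2,v2=map(int,proj("side",(.622,.065,.2)))
save(cv2.resize(im[v2-40:v2+25,u2-35:u2+30],(600,600),interpolation=cv2.INTER_CUBIC),"pics/unl.png")
E
```

```text
clock: 12.78
tcp_pos: [0.6215, 0.0648, 0.2105]
orientation: [-0.177, 1.564, 0.177]
contact_force: [-0.5, 2.3, 1.2]
grip_width: 0.0108
t 12.78 tcp [621.5  64.8 210.5] yaw 102.93 tilt [-0.  0. -1.] F [-0.5  2.3  1.2] M [ 0.68  0.15 -0.  ] grip 10.8 q7 1.25
turn 1.7179 shift [-0.5  0.3  0.4]
clock: 13.78
tcp_pos: [0.6214, 0.0644, 0.2603]
orientation: [-0.14, 1.567, 0.139]
contact_force: [0.0, -0.7, -1.6]
grip_width: 0.0109
t 13.78 tcp [621.4  64.4 260.3] yaw 100.17 tilt [-0. -0. -1.] F [ 0.  -0.7 -1.6] M [-0.05 -0.04  0.02] grip 10.9 q7 1.24
turn 1.6506 shift [   2.3 -144.2  428.5]
```

View pics/unl.png

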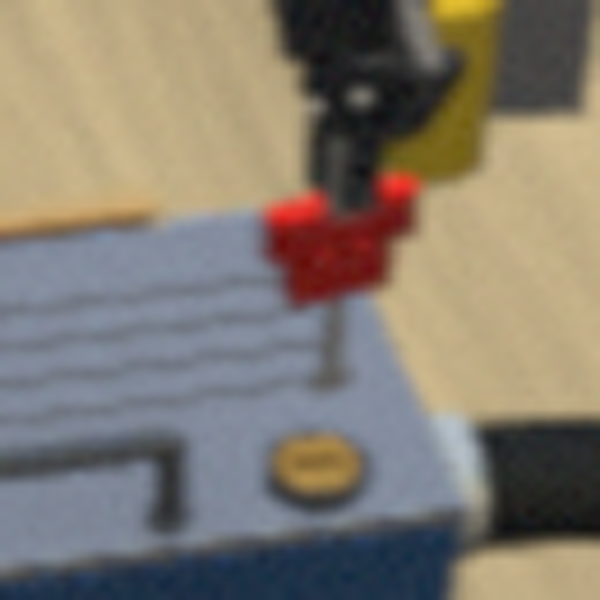

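```bash
python3 -m pendant '[10,0,0,0,0.165,10,0,0,0,0.165,10,0,0,0,0.165,10,0,0,0,0.165,10,0,0,0,0.165,10,0,0,0,0.165,10,0,0,0,0.165,10,0,0,0,0.165,10,0,0,0,0.165,10,0,0,0,0.165,10,0,0,0,0,10,0,0,0,0]'
python3 - <<'E'
from h import *
plan(520,-376.3,258,5.6)
E
python3 -m pendant '[10,0,-5,15,0,10,0,-15,45,0,10,0,-15,45,0,10,0,-15,45,0,10,0,-15,45,0,10,0,-15,45,0,10,0,-15,45,0,10,0,-15,45,0,10,0,-15,45,0,10,0,-10,30,0,10,0,-5,15,0,10,0,0,0,0,10,0,0,0,0,10,0,0,0,0,10,0,0,0,0]'
python3 - <<'E'
from h import *
plan(520,-376.3,258,5.6)
E
```

```text
clock: 15.32
tcp_pos: [0.6214, 0.0646, 0.2601]
orientation: [1.133, 1.256, -1.134]
contact_force: [0.3, -0.2, -2.1]
grip_width: 0.0109
t 15.32 tcp [621.4  64.6 260.1] yaw 5.83 tilt [-0.001 -0.    -1.   ] F [ 0.3 -0.2 -2.1] M [ 0.05 -0.   -0.05] grip 10.9 q7 -0.28
turn 0.0041 shift [   2.2 -143.9  428.9]
clock: 17.2
tcp_pos: [0.5241, -0.3661, 0.2607]
orientation: [1.135, 1.255, -1.135]
contact_force: [0.1, 0.6, -1.6]
grip_width: 0.011
t 17.20 tcp [ 524.1 -366.1  260.7] yaw 5.74 tilt [ 0.  0. -1.] F [ 0.1  0.6 -1.6] M [-0.02 -0.03  0.03] grip 11.0 q7 0.49
turn 0.0025 shift [ 2.7 -5.1  9.7]
```

```bash
python3 -m pendant '[10,2.7,-5.1,9.7,0.002,10,0,0,0,0,10,0,0,0,0,10,0,0,0,0]'
python3 - <<'E'
from h import *
plan(520,-376.3,63.3,5.6)
im,d=viewer.grab_frame("side");C=cloud("side",d)
hsv=cv2.cvtColor(im,cv2.COLOR_RGB2HSV);m=((hsv[...,0]<8)|(hsv[...,0]>172))&(hsv[...,1]>150)&(hsv[...,2]>60)&(C[...,2]>.2)&(abs(C[...,1]+.38)<.08)
P=C[m]*1000;print(len(P),P.min(0),P.max(0),np.median(P,0))
a=np.load("/tmp/s1.npz")["im"]
u,v=map(int,proj("side",(.519,-.3775,.23)))
f=lambda a:cv2.resize(a[v-30:v+60,u-30:u+40],(380,480),interpolation=cv2.INTER_CUBIC)
save(np.hstack([f(a),f(im)]),"pics/back.png")
E
```

```text
clock: 17.7
tcp_pos: [0.5196, -0.3772, 0.2578]
orientation: [1.138, 1.253, -1.138]
contact_force: [0.1, 0.8, -0.9]
grip_width: 0.011
t 17.70 tcp [ 519.6 -377.2  257.8] yaw 5.54 tilt [ 0.  0. -1.] F [ 0.1  0.8 -0.9] M [ 0.    0.05 -0.02] grip 11.0 q7 0.50
turn -0.0011 shift [194.5   0.4  -0.8]
121 [ 509.62662747 -411.5020963   246.12108606] [ 525.6104859  -364.7976976   306.70320414] [ 515.86606125 -394.74305494  278.81108238]
```

View pics/back.png

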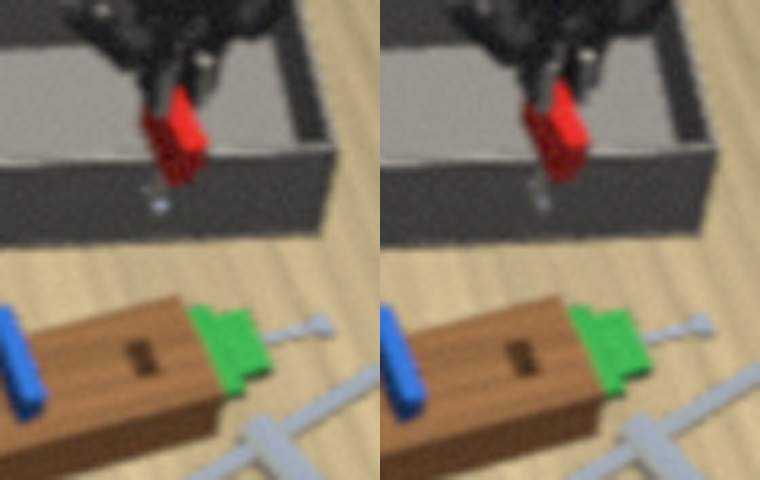

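```bash
python3 -m pendant '[10,25,0.4,-0.8,0,10,35,0,0,0,10,35,0,0,0,10,25,0,0,0,10,15,0,0,0,10,0,0,0,0,10,0,0,0,0]'
python3 - <<'E'
from h import *
plan(520,-376.3,63.3,5.6)
E
```

```text
clock: 18.62
tcp_pos: [0.5207, -0.3769, 0.1241]
orientation: [1.138, 1.251, -1.137]
contact_force: [0.5, -0.4, -1.3]
grip_width: 0.0111
t 18.62 tcp [ 520.7 -376.9  124.1] yaw 5.53 tilt [ 0.002 -0.001 -1.   ] F [ 0.5 -0.4 -1.3] M [ 0.02 -0.04 -0.03] grip 11.1 q7 0.46
turn -0.0012 shift [60.8 -0.7 -0.7]
```

```bash
python3 -m pendant '[10,10,-0.5,-0.5,0,10,10,0,0,0,10,10,0,0,0,10,10,0,0,0,10,10,0,0,0,10,6,0,0,0,10,0,0,0,0,10,0,0,0,0]'
python3 - <<'E'
from h import *
plan(520,-376.3,63.3,5.6)
E
```

```text
clock: 19.62
tcp_pos: [0.5195, -0.3762, 0.0671]
orientation: [1.138, 1.253, -1.138]
contact_force: [0.1, -0.4, -1.7]
grip_width: 0.0112
t 19.62 tcp [ 519.5 -376.2   67.1] yaw 5.53 tilt [ 0. -0. -1.] F [ 0.1 -0.4 -1.7] M [ 0.01  0.02 -0.04] grip 11.2 q7 0.43
turn -0.0012 shift [3.8 0.5 0.2]
```

```bash
python3 -m pendant '[10,2,0,0,0,10,1.5,0,0,0,10,1,0,0,0,10,0,0,0,0,10,0,0,0,0]'
python3 - <<'E'
from h import *
plan(520,-376.3,63.3,5.6)
E
```

```text
clock: 20.25
tcp_pos: [0.5197, -0.3762, 0.0634]
orientation: [1.138, 1.252, -1.138]
contact_force: [-2.0, 0.9, 5.9]
grip_width: 0.0109
t 20.25 tcp [ 519.7 -376.2   63.4] yaw 5.53 tilt [ 0.001 -0.001 -1.   ] F [-2.   0.9  5.9] M [0.25 0.36 0.02] grip 10.9 q7 0.43
turn -0.0013 shift [0.1 0.3 0.1]
```

```bash
python3 -m pendant '[25,0,0,0,0,35,0,0,0,0,40,0,0,0,0,40,0,0,0,0,40,0,0,0,0,40,-15,0,0,0,40,-35,0,0,0,40,-45,0,0,0,40,-45,0,0,0,40,-45,0,0,0,40,0,0,0,0,40,0,0,0,0]' 40
python3 - <<'E'
from h import *
import sys
src=open("/tmp/b.py").read()
im,d=viewer.grab_frame("side");C=cloud("side",d)
hsv=cv2.cvtColor(im,cv2.COLOR_RGB2HSV);X,Y,Z=C[...,0],C[...,1],C[...,2]
h,s=hsv[...,0],hsv[...,1]
D=np.load("/tmp/side0.npz");C0=cloud("side",D["d"]);h0=cv2.cvtColor(D["im"],cv2.COLOR_RGB2HSV)
for c,hs in((C0,h0),(C,hsv)):
    m=((hs[...,0]<8)|(hs[...,0]>172))&(hs[...,1]>150)&(hs[...,2]>60)&(abs(c[...,0]-.519)<.04)&(abs(c[...,1]+.38)<.06)&(c[...,2]>.03)
    P=c[m]*1000;ii=np.argwhere(m);print(len(P),P.min(0),P.max(0),np.median(P,0),ii.mean(0))
plan(505,51,240,90)
E
```

```text
clock: 21.75
tcp_pos: [0.519, -0.3759, 0.2476]
orientation: [1.138, 1.253, -1.138]
contact_force: [-0.5, 0.1, -1.2]
grip_width: 0.0401
127 [ 509.65373596 -409.38477731   55.05551619] [ 526.86653757 -347.61057477   96.01254648] [ 515.43891756 -383.1074846    90.73187953] [271.80314961 290.49606299]
127 [ 508.3299382  -409.26832197   56.93355301] [ 525.87485901 -346.65959144   96.02705232] [ 514.97983518 -384.76879465   91.06988019] [271.91338583 290.25984252]
t 21.80 tcp [ 518.6 -375.7  246.7] yaw 5.53 tilt [-0.001  0.001 -1.   ] F [-0.   0.1 -0.4] M [ 0.02 -0.03  0.01] grip 40.1 q7 0.50
turn -1.4743 shift [  6.3 426.7 -13.6]
```

```bash
python3 -m pendant '[50,0,0,0,-0.1843,50,0,0,0,-0.1843,50,0,0,0,-0.1843,50,0,0,0,-0.1843,50,0,0,0,-0.1843,50,0,0,0,-0.1843,50,0,0,0,-0.1843,50,0,0,0,-0.1843,50,0,53.3,-0.5,0,50,0,53.3,-0.5,0,50,0,53.3,-0.5,0,50,0,53.3,-0.5,0,50,0,53.3,-0.5,0,50,0,53.3,-0.5,0,50,0,53.3,-0.5,0,50,0,53.3,-0.5,0,50,0,0,0,0,50,0,0,0,0]' 40
python3 -m pendant '[50,0,0,0,0,50,0,0,0,0,50,0,0,0,0]'
python3 - <<'E'
from h import *
plan(512,51,171,90)
E
```

```text
clock: 24.05
tcp_pos: [0.5146, 0.0497, 0.2464]
orientation: [-0.001, 1.573, -0.0]
contact_force: [-0.1, -0.7, -0.4]
grip_width: 0.0499
clock: 24.42
tcp_pos: [0.5153, 0.0496, 0.2472]
orientation: [0.001, 1.571, -0.001]
contact_force: [-0.9, 0.3, 0.2]
grip_width: 0.0502
t 24.43 tcp [515.3  49.6 247.2] yaw 89.93 tilt [-0. -0. -1.] F [-0.9  0.3  0.2] M [-0.02 -0.03  0.03] grip 50.2 q7 1.14
turn -0.0011 shift [76.2  1.4 -3.2]
```

```bash
python3 -m pendant '[50,25,1.4,-3,0,50,30,0,0,0,50,15,0,0,0,50,6,0,0,0,50,0,0,0,0,8,0,0,0,0,8,0,0,0,0,8,0,0,0,0,8,0,0,0,0,8,0,0,0,0]' 30
python3 - <<'E'
from h import *
plan(512,51,171,90)
E
```

```text
clock: 25.68
tcp_pos: [0.5122, 0.0518, 0.1714]
orientation: [-0.0, 1.571, 0.0]
contact_force: [-0.2, -0.1, 0.1]
grip_width: 0.0085
t 25.68 tcp [512.2  51.8 171.4] yaw 90.00 tilt [ 0. -0. -1.] F [-0.2 -0.1  0.1] M [-0.    0.    0.07] grip 8.5 q7 1.06
turn 0.0001 shift [ 0.4 -0.8 -0.2]
```

```bash
python3 -m pendant '[0,0,0,0,0,0,0,0,0,0,0,0,0,0,0]' 30
python3 - <<'E'
from h import *
plan(512,51,171,90)
E
```

```text
clock: 26.05
tcp_pos: [0.5122, 0.0517, 0.1713]
orientation: [-0.0, 1.571, 0.0]
contact_force: [-0.6, 0.4, -0.9]
grip_width: -0.0004
t 26.05 tcp [512.2  51.7 171.3] yaw 90.01 tilt [-0. -0. -1.] F [-0.6  0.4 -0.9] M [-0.03  0.01  0.01] grip -0.4 q7 1.06
turn 0.0001 shift [ 0.3 -0.7 -0.2]
```

```bash
python3 - <<'E'
from h import *
np.set_printoptions(precision=1,suppress=True)
im,d=viewer.grab_frame("side")
save(im[100:200,170:320],"pics/bar.png",5)
for n,(dd) in(("side0",np.load("/tmp/side0.npz")["d"]),("now",d)):
    C=cloud("side",dd)*1000;m=(C[...,0]>440)&(C[...,0]<580)&(C[...,1]>20)&(C[...,1]<75)&(C[...,2]>165)&(C[...,2]<205)
    P=C[m]
    for a in range(440,580,14):
        q=P[(P[:,0]>=a)&(P[:,0]<a+14)]
        if len(q):print(n,a,len(q),np.median(q,0),q[:,2].max())
E
```

```text
side0 440 26 [444.6  48.2 185. ] 196.60840893753695
side0 454 12 [461.3  48.1 191.9] 197.64715918427834
side0 468 14 [474.6  49.9 192.5] 196.30058062859902
side0 482 12 [490.5  47.9 192.5] 199.63861720949916
side0 496 12 [502.5  49.4 192.2] 196.26451421105838
side0 510 12 [517.1  51.4 191.8] 195.0446539163204
side0 524 14 [530.1  48.6 193.6] 196.48720314216496
side0 538 14 [548.4  48.  190.4] 196.6926932810874
side0 552 19 [556.3  48.9 181.8] 196.10983992317256
now 440 26 [444.7  48.7 186.4] 193.4930910627639
now 454 12 [461.1  49.1 192.6] 195.49566363295224
now 468 14 [474.2  47.8 193.7] 197.93875590531096
now 482 11 [489.5  47.9 192.6] 195.10426246939838
now 496 13 [501.9  49.  192.8] 201.40956946820486
now 510 13 [518.   46.9 192.8] 204.5339866052346
now 524 13 [530.7  48.9 192.4] 198.54421887227414
now 538 14 [546.7  50.4 190.5] 195.16139167722235
now 552 21 [556.   47.8 185.5] 197.2789535509749
```

View pics/bar.png

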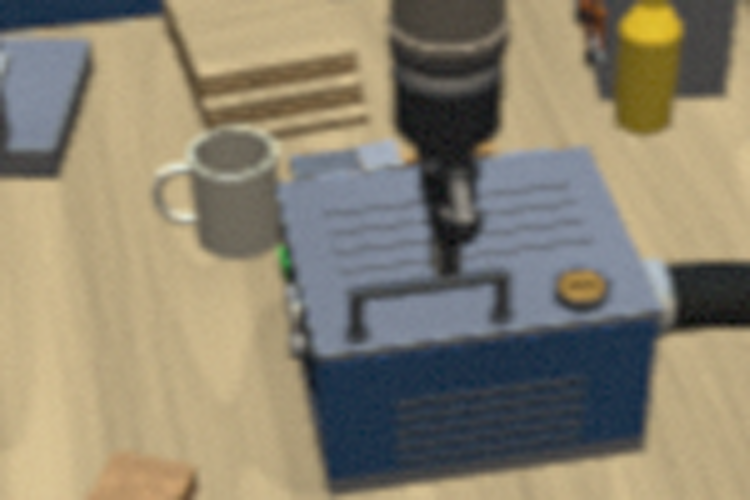

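```bash
python3 - <<'E'
from h import *
np.set_printoptions(precision=0,suppress=True,linewidth=150)
im,d=viewer.grab_frame("side");C=cloud("side",d)*1000
u,v=proj("side",(.512,.0517,.171));print("tcp px",u,v, "crop",(u-170)*5,(v-100)*5)
u=int(u)
uc=170+445//5
for vv in range(136,166,1): print(vv,[C[vv,c].round(0).astype(int).tolist()+im[vv,c].tolist() for c in(uc,)], C[vv,uc+6].round())
plan(512,51,171,90)
E
```

```text
tcp px 258.97584632484035 160.10634200560477 crop 444.87923162420174 300.5317100280239
136 [[502, 11, 309, 41, 43, 40]] [529.  35. 288.]
137 [[503, 12, 304, 47, 45, 46]] [529.  35. 284.]
138 [[504, 16, 297, 45, 46, 45]] [528.  32. 282.]
139 [[504, 19, 291, 39, 41, 36]] [529.  33. 277.]
140 [[504, 19, 286, 42, 41, 39]] [529.  33. 273.]
141 [[508, 36, 270, 67, 64, 62]] [523.  11. 285.]
142 [[503, 11, 284, 95, 94, 90]] [519.  -7. 295.]
143 [[500, -1, 289, 79, 76, 72]] [519.  -9. 292.]
144 [[499, -5, 288, 49, 51, 51]] [519.  -9. 288.]
145 [[501, 4, 277, 26, 29, 27]] [519.  -9. 284.]
146 [[500, -2, 277, 21, 25, 27]] [521.  -2. 274.]
147 [[501, 2, 270, 28, 29, 26]] [523.   7. 263.]
148 [[503, 11, 259, 29, 27, 27]] [557. 148. 148.]
149 [[505, 22, 246, 25, 28, 30]] [555. 137. 151.]
150 [[509, 38, 229, 37, 39, 37]] [553. 131. 151.]
151 [[509, 38, 225, 34, 33, 37]] [551. 122. 154.]
152 [[509, 37, 220, 36, 37, 37]] [551. 120. 150.]
153 [[508, 36, 217, 31, 33, 34]] [550. 116. 149.]
154 [[509, 39, 210, 44, 46, 47]] [535.  54. 194.]
155 [[510, 45, 200, 68, 69, 69]] [534.  49. 194.]
156 [[512, 51, 191, 74, 76, 75]] [534.  49. 189.]
157 [[511, 48, 189, 73, 77, 80]] [545.  94. 147.]
158 [[521, 94, 146, 108, 115, 129]] [543.  87. 148.]
159 [[519, 82, 151, 124, 133, 148]] [541.  79. 150.]
160 [[518, 80, 148, 124, 132, 149]] [539.  70. 152.]
161 [[517, 74, 148, 125, 133, 150]] [539.  68. 149.]
162 [[516, 69, 147, 125, 132, 149]] [537.  59. 151.]
163 [[515, 63, 148, 124, 132, 149]] [536.  55. 150.]
164 [[513, 53, 151, 125, 132, 150]] [535.  50. 150.]
165 [[511, 48, 151, 126, 135, 150]] [533.  43. 151.]
t 26.15 tcp [512.  52. 171.] yaw 90.00 tilt [-0.  0. -1.] F [-0.  1.  0.] M [ 0. -0.  0.] grip -0.4 q7 1.06
turn 0.0000 shift [ 0. -1. -0.]
```

```bash
python3 -m pendant '[40,-12,0,0,0,40,0,0,0,0,40,0,0,0,0,40,0,0,0,0,40,10,0,0,0,40,10,0,0,0,40,10,0,0,0,40,4,0,0,0,40,0,0,0,0,3,0,0,0,0,3,0,0,0,0,3,0,0,0,0,3,0,0,0,0,3,0,0,0,0]' 30
python3 - <<'E'
from h import *
plan(512,51,171,90)
E
```

```text
clock: 27.9
tcp_pos: [0.5125, 0.0535, 0.1498]
orientation: [0.001, 1.57, 0.003]
contact_force: [-1.0, 5.2, -0.6]
grip_width: 0.0108
t 27.90 tcp [512.5  53.5 149.8] yaw 90.07 tilt [ 0.001  0.002 -1.   ] F [-1.   5.2 -0.6] M [ 1.1   0.02 -0.02] grip 10.8 q7 1.04
turn 0.0012 shift [-21.2  -2.5  -0.5]
```

```bash
python3 -m pendant '[3,-8,3,0,0,3,-12,4,0,0,3,-15,4.8,0,0,3,-10.8,5.9,0,0,3,-10.8,5.9,0,0,3,-10.8,5.9,0,0,3,0,0,0,0,3,0,0,0,0]' 40
python3 - <<'E'
from h import *
plan(512,51,171,90)
E
```

```text
clock: 28.9
tcp_pos: [0.5126, 0.0817, 0.217]
orientation: [0.0, 1.57, 0.001]
contact_force: [2.5, 4.8, -1.9]
grip_width: 0.0101
t 28.90 tcp [512.6  81.7 217. ] yaw 90.01 tilt [ 0.001  0.001 -1.   ] F [ 2.5  4.8 -1.9] M [ 0.81 -0.61 -0.  ] grip 10.1 q7 1.05
turn 0.0002 shift [ 46.  -30.7  -0.6]
```

```bash
python3 -m pendant '[3,-9.6,7.7,0,0,3,-9.6,7.7,0,0,3,-9.6,7.7,0,0,3,-8.1,9.2,0,0,3,-8.1,9.2,0,0,3,-8.1,9.2,0,0,3,-6.4,10.5,0,0,3,-6.4,10.5,0,0,3,-6.4,10.5,0,0,3,0,0,0,0,3,0,0,0,0]' 40
python3 - <<'E'
from h import *
plan(512,51,171,90)
E
```

```text
clock: 30.28
tcp_pos: [0.5131, 0.159, 0.2905]
orientation: [-0.002, 1.57, -0.009]
contact_force: [-3.3, -8.7, 14.1]
grip_width: 0.01
t 30.27 tcp [513.1 159.  290.5] yaw 89.77 tilt [ 0.001 -0.007 -1.   ] F [-3.3 -8.7 14.1] M [-2.25  0.61 -0.03] grip 10.0 q7 0.93
turn -0.0040 shift [ 120.2 -107.2   -1.3]
```

```bash
python3 -m pendant '[3,-4,-2,0,0,3,0,0,0,0]' 40
python3 - <<'E'
from h import *
plan(512,51,171,90)
E
```

```text
clock: 30.52
tcp_pos: [0.5129, 0.16, 0.2914]
orientation: [0.001, 1.571, -0.001]
contact_force: [7.9, 2.4, -11.9]
grip_width: 0.0101
t 30.52 tcp [512.9 160.  291.4] yaw 89.92 tilt [ 0.    -0.001 -1.   ] F [  7.9   2.4 -11.9] M [ 0.4 -1.7  0. ] grip 10.1 q7 0.94
turn -0.0014 shift [ 120.4 -108.9   -0.9]
```

```bash
python3 -m pendant '[3,-3.6,12.2,0,0,3,-3.6,12.2,0,0,3,-3.6,12.2,0,0,3,0,0,0,0]' 40
python3 - <<'E'
from h import *
plan(512,51,171,90)
E
```

```text
clock: 31.02
tcp_pos: [0.5134, 0.196, 0.3056]
orientation: [-0.001, 1.569, -0.005]
contact_force: [-0.9, -5.6, 12.9]
grip_width: 0.0101
t 31.02 tcp [513.4 196.  305.6] yaw 89.88 tilt [ 0.002 -0.004 -1.   ] F [-0.9 -5.6 12.9] M [-1.4   0.24 -0.09] grip 10.1 q7 0.87
turn -0.0020 shift [ 135.1 -144.5   -1.7]
```

```bash
python3 -m pendant '[3,-4.5,12,0,0,3,-2.6,12,0,0,3,-2.1,12,0,0,3,0,0,0,0]' 40
python3 - <<'E'
from h import *
plan(512,51,171,90)
E
```

```text
clock: 31.52
tcp_pos: [0.5135, 0.2327, 0.3139]
orientation: [-0.0, 1.569, -0.003]
contact_force: [1.4, -1.1, 6.3]
grip_width: 0.0098
t 31.52 tcp [513.5 232.7 313.9] yaw 89.92 tilt [ 0.002 -0.002 -1.   ] F [ 1.4 -1.1  6.3] M [-0.7  -0.52 -0.03] grip 9.8 q7 0.80
turn -0.0014 shift [ 143.3 -181.5   -1.8]
```

```bash
python3 -m pendant '[3,-1.4,12.3,0,0,3,-0.7,12.3,0,0,3,0,12.4,0,0,3,1,12.3,0,0,3,1.7,12.3,0,0,3,2.2,12.3,0,0,3,0,0,0,0,3,0,0,0,0]' 40
python3 - <<'E'
from h import *
np.set_printoptions(precision=1,suppress=True)
plan(512,51,171,90)
im,d=viewer.grab_frame("side");C=cloud("side",d)*1000
# flap underside now: grey points above box top
m=(C[...,0]>430)&(C[...,0]<680)&(C[...,1]>200)&(C[...,1]<330)&(C[...,2]>160)&(C[...,2]<370)
P=C[m];
for z in range(160,370,25):
    q=P[(P[:,2]>=z)&(P[:,2]<z+25)]
    if len(q):print(z,len(q),np.median(q,0))
E
```

```text
clock: 32.52
tcp_pos: [0.5136, 0.3078, 0.31]
orientation: [0.001, 1.569, -0.0]
contact_force: [5.9, 2.7, -0.9]
grip_width: 0.01
t 32.52 tcp [513.6 307.8 310. ] yaw 89.95 tilt [ 0.  0. -1.] F [ 5.9  2.7 -0.9] M [ 0.2 -1.2  0. ] grip 10.0 q7 0.65
turn -0.0008 shift [ 138.8 -257.    -1.8]
160 310 [554.3 257.4 172.5]
185 317 [552.8 257.6 197.8]
210 318 [551.2 257.2 223.1]
235 340 [553.4 257.2 247.9]
260 345 [551.5 257.5 272.8]
285 360 [551.8 257.2 297.9]
310 376 [551.  256.9 323.3]
335 543 [534.  258.1 348.6]
360 41 [515.3 260.4 361.3]
```

```bash
python3 -m pendant '[26,0,0,0,0,26,0,0,0,0,26,0,0,0,0,26,-10,0,0,0,26,-30,0,0,0,26,-40,0,0,0,26,0,0,0,0,26,0,0,0,0]' 40
python3 - <<'E'
from h import *
np.set_printoptions(precision=1,suppress=True)
plan(550,147,390,90)
im,d=viewer.grab_frame("side");C=cloud("side",d)*1000
m=(C[...,0]>430)&(C[...,0]<680)&(C[...,1]>200)&(C[...,1]<330)&(C[...,2]>160)&(C[...,2]<350)
P=C[m];
for z in(185,260,320):
    q=P[(P[:,2]>=z)&(P[:,2]<z+25)];print(z,len(q),np.median(q,0))
for n in("side","top"):
    if n=="top": im,d=viewer.grab_frame(n);C=cloud(n,d)*1000
    hsv=cv2.cvtColor(im,cv2.COLOR_RGB2HSV);print(n,[(np.round(x["location"],3).tolist(),round(x["score"],2)) for x in nets.look_for("filter_grip",n)])
    m=(hsv[...,0]>4)&(hsv[...,0]<18)&(hsv[...,1]>150)&(hsv[...,2]>80)&(abs(C[...,0]-550)<120)&(abs(C[...,1]-150)<90)&(C[...,2]>60)&(C[...,2]<150)
    P=C[m];print(len(P));
    if len(P)>4:
        print(P.min(0),P.max(0),np.median(P,0)); t=P[P[:,2]>132]
        if len(t)>4: print("top",len(t),t.min(0),t.max(0),t.mean(0),cv2.minAreaRect(t[:,:2].astype(np.float32)))
E
```

```text
clock: 33.58
tcp_pos: [0.512, 0.3079, 0.3902]
orientation: [-0.0, 1.571, -0.0]
contact_force: [-0.2, 0.2, -0.2]
grip_width: 0.0258
t 33.58 tcp [512.  307.9 390.2] yaw 90.01 tilt [ 0. -0. -1.] F [-0.2  0.2 -0.2] M [-0. -0.  0.] grip 25.8 q7 0.69
turn 0.0002 shift [   0.2 -160.9   38. ]
185 319 [552.5 257.2 197.6]
260 347 [551.9 257.1 273. ]
320 418 [549.1 256.9 333.5]
side [([0.546, 0.137, 0.099], 0.6), ([0.538, 0.258, 0.264], 0.6), ([0.518, -0.383, 0.092], 0.34)]
137
[514.6 133.8  96.4] [573.5 157.8 141.3] [544.  142.2 121.1]
top 38 [514.8 137.2 132.5] [572.3 152.8 141.3] [543.4 144.2 136.4] ((543.4513549804688, 145.1140594482422), (57.532352447509766, 15.163068771362305), 1.3338631391525269)
top [([0.555, 0.14, 0.099], 0.62)]
63
[514.4 140.2  98.1] [587.5 156.8 149.4] [549.7 147.3 136.6]
top 46 [515.5 140.2 132.1] [575.7 152.1 149.4] [549.5 146.4 138.3] ((545.641845703125, 145.9273681640625), (60.25156784057617, 11.834382057189941), 0.4707179665565491)
```

```bash
python3 -m pendant '[50,0,-20,4,0,50,0,-40,8,0,50,0,-45,9,0,50,0,-40,9,0,50,0,-16,4,0,50,0,0,0,0,50,0,0,0,0,50,0,0,0,0]' 40
python3 - <<'E'
from h import *
plan(546,147,110,90)
E
```

```text
clock: 34.78
tcp_pos: [0.5456, 0.1489, 0.3903]
orientation: [-0.002, 1.571, 0.003]
contact_force: [-1.0, 0.1, -0.4]
grip_width: 0.05
t 34.77 tcp [545.6 148.9 390.3] yaw 90.18 tilt [-0.     0.001 -1.   ] F [-1.   0.1 -0.4] M [-0.05  0.    0.  ] grip 50.0 q7 1.01
turn 0.0032 shift [280.3  -2.1   0.4]
```

```bash
python3 -m pendant '[50,35,0,0,0,50,50,0,0,0,50,50,0,0,0,50,50,0,0,0,50,45,0,0,0,50,25,0,0,0,50,15,0,0,0,50,10,0,0,0,50,0,0,0,0,50,0,0,0,0,50,0,0,0,0]' 40
python3 - <<'E'
from h import *
plan(546,147,82,90)
E
```

```text
clock: 36.15
tcp_pos: [0.5467, 0.1471, 0.111]
orientation: [0.0, 1.569, 0.0]
contact_force: [-0.2, -0.2, -0.2]
grip_width: 0.0502
t 36.15 tcp [546.7 147.1 111. ] yaw 90.00 tilt [ 0.001  0.    -1.   ] F [-0.2 -0.2 -0.2] M [-0.05 -0.05  0.01] grip 50.2 q7 0.81
turn -0.0001 shift [29.  -0.2 -0.8]
```

```bash
python3 -m pendant '[50,8,0,0,0,50,8,0,0,0,50,8,0,0,0,50,2,0,0,0,50,0,0,0,0]' 40
python3 -m pendant '[3,0,0,0,0,3,0,0,0,0,3,0,0,0,0,3,0,0,0,0,3,0,0,0,0,3,0,0,0,0]' 60
python3 - <<'E'
from h import *
plan(546,147,82,90)
E
```

```text
clock: 36.78
tcp_pos: [0.5461, 0.147, 0.084]
orientation: [-0.0, 1.571, 0.0]
contact_force: [-1.0, -0.4, 0.4]
grip_width: 0.05
clock: 37.52
tcp_pos: [0.5464, 0.1473, 0.0845]
orientation: [0.0, 1.57, 0.0]
contact_force: [-1.8, 1.6, 2.7]
grip_width: 0.0107
t 37.52 tcp [546.4 147.3  84.5] yaw 90.01 tilt [ 0.001  0.    -1.   ] F [-1.8  1.6  2.7] M [ 0.25  0.07 -0.  ] grip 10.7 q7 0.78
turn 0.0002 shift [ 2.5 -0.3 -0.4]
```

```bash
python3 -m pendant '[3,0,0,0,0,3,-6,0,0,0,3,-10,0,0,0,3,-12,0,0,0,3,-15,0,0,0,3,-15,0,0,0,3,-15,0,0,0,3,0,0,0,0]' 80
python3 -m pendant '[3,-15,0,0,0,3,-18,0,0,0,3,-18,0,0,0,3,-18,0,0,0,3,-18,0,0,0,3,-18,0,0,0,3,-12,0,0,0,3,0,0,0,0,3,0,0,0,0]' 80
python3 - <<'E'
from h import *
np.set_printoptions(precision=1,suppress=True)
plan(531,-179,270,90)
im,d=viewer.grab_frame("side");C=cloud("side",d)*1000;hsv=cv2.cvtColor(im,cv2.COLOR_RGB2HSV)
for nm in("filter_grip","filter_foot","filter_end_a","filter_end_b","flap_hinge"):
    print(nm,[(np.round(x["location"],3).tolist(),round(x["score"],2)) for x in nets.look_for(nm,"side")][:3])
m=(abs(C[...,0]-550)<130)&(abs(C[...,1]-140)<45)&(C[...,2]>165)&(C[...,2]<285)
P=C[m];print(len(P),P.min(0),P.max(0))
for x in range(430,680,25):
    q=P[(P[:,0]>=x)&(P[:,0]<x+25)]
    if len(q)>3:print(x,len(q),q[:,2].min(),q[:,2].max(),np.median(q,0))
E
```

```text
clock: 38.52
tcp_pos: [0.5471, 0.1474, 0.1588]
orientation: [0.001, 1.568, 0.0]
contact_force: [-0.6, 0.4, -1.9]
grip_width: 0.0105
clock: 39.65
tcp_pos: [0.5458, 0.1467, 0.2736]
orientation: [-0.0, 1.572, -0.0]
contact_force: [-0.5, 0.2, -3.0]
grip_width: 0.011
t 39.65 tcp [545.8 146.7 273.6] yaw 90.00 tilt [-0. -0. -1.] F [-0.5  0.2 -3. ] M [-0.  0. -0.] grip 11.0 q7 0.95
turn 0.0001 shift [   3.7 -325.7  -14.8]
filter_grip [([0.541, 0.129, 0.26], 0.94)]
filter_foot [([0.54, 0.135, 0.265], 0.76)]
filter_end_a [([0.545, 0.132, 0.256], 0.73)]
filter_end_b [([0.545, 0.132, 0.256], 0.73)]
flap_hinge [([0.505, 0.257, 0.293], 0.88)]
1077 [444.8 122.7 205.6] [645.7 165.  285. ]
430 69 210.07158135359037 284.97786278509574 [448.1 131.  250.1]
455 134 206.10037980020834 284.80162890212836 [468.  133.4 248.1]
480 135 207.9547040847236 284.9961511310196 [492.2 133.7 252.9]
505 138 205.55455555693047 284.8766564024539 [517.1 133.2 247.3]
530 121 207.04524325158326 284.99020115501196 [542.8 132.7 249.8]
555 128 207.1944455125655 284.96268201612196 [567.7 133.2 245.6]
580 127 206.81229902413855 284.75555918868156 [592.7 133.2 251.9]
605 142 207.24999535011267 284.8426345522558 [618.  133.3 250. ]
630 83 207.31758068647966 284.77083030736526 [637.  131.2 253.9]
```

```bash
python3 -m pendant '[3,0,-12,0,0,3,0,-24,-1,0,3,0,-35,-2,0,3,0,-38,-2,0,3,0,-38,-2,0,3,0,-38,-2,0,3,0,-38,-2,0,3,0,-38,-2,0,3,0,-33,-2,0,3,0,-20,0,0,3,0,-12,0,0,3,0,0,0,0.074,3,0,0,0,0.074,3,0,0,0,0,3,0,0,0,0,3,0,0,0,0,3,0,0,0,0,3,0,0,0,0]' 80
python3 - <<'E'
from h import *
np.set_printoptions(precision=1,suppress=True)
plan(531,-179,270,81.5)
q=r.get_obs()["qvel"];print("qv",np.abs(q).max())
im,d=viewer.grab_frame("side");C=cloud("side",d)*1000;hsv=cv2.cvtColor(im,cv2.COLOR_RGB2HSV)
m=(abs(C[...,0]-530)<140)&(abs(C[...,1]+180)<60)&(C[...,2]>165)&(C[...,2]<270)
P=C[m];print("cassette",len(P),P.min(0),P.max(0),np.percentile(P[:,2],1))
for x in range(430,640,40):
    q=P[(P[:,0]>=x)&(P[:,0]<x+25)]
    if len(q)>3:print(x,np.percentile(q[:,2],2),np.median(q,0))
m=(abs(C[...,0]-540)<120)&(abs(C[...,1]-265)<60)&(C[...,2]>175);P=C[m];print("flap",len(P),np.percentile(P,[2,50,98],axis=0))
im,d=viewer.grab_frame("top");C=cloud("top",d)*1000
m=(C[...,0]>380)&(C[...,0]<700)&(C[...,1]>-320)&(C[...,1]<-50)&(C[...,2]>80)&(C[...,2]<100);P=C[m]
print("rim",len(P),cv2.minAreaRect(P[:,:2].astype(np.float32)))
for t in("mug","dust_brush","hex_key_grip","slot_key_grip","tub_rim"):
    for n in("top","side"): print(t,n,[(np.round(x["location"],3).tolist(),round(x["score"],2)) for x in nets.look_for(t,n)][:3])
E
```

```text
clock: 42.2
tcp_pos: [0.5312, -0.179, 0.2742]
orientation: [0.116, 1.568, -0.116]
contact_force: [0.1, 0.7, -2.6]
grip_width: 0.0106
t 42.20 tcp [ 531.2 -179.   274.2] yaw 81.54 tilt [ 0.  0. -1.] F [ 0.1  0.7 -2.6] M [-0. -0. -0.] grip 10.6 q7 1.44
turn 0.0007 shift [ 4.2 -0.  -0.2]
qv 0.0030617427896939007
cassette 988 [ 429.7 -212.2  206. ] [ 627.3 -172.   269.9] 207.51754806534112
430 209.13141925007412 [ 442.8 -180.7  237. ]
470 208.31669151513748 [ 482.3 -185.6  239.2]
510 209.83568268119768 [ 521.8 -191.1  238.3]
550 207.77637289707732 [ 561.3 -197.1  238.3]
590 209.3533448851292 [ 601.5 -203.   237.1]
flap 2039 [[423.9 252.4 180.1]
 [508.4 257.7 278.7]
 [600.1 303.3 358.2]]
rim 139 ((537.9828491210938, -131.78533935546875), (80.89582061767578, 303.1606750488281), 83.04820251464844)
mug top [([0.385, 0.4, 0.034], 0.85)]
mug side [([0.385, 0.372, 0.06], 0.95)]
dust_brush top [([0.522, 0.461, 0.019], 0.75), ([0.534, 0.257, 0.32], 0.73)]
dust_brush side []
hex_key_grip top []
hex_key_grip side []
slot_key_grip top [([0.382, -0.592, 0.023], 0.72), ([0.512, -0.377, 0.096], 0.57), ([0.577, -0.357, 0.013], 0.52)]
slot_key_grip side [([0.393, -0.593, 0.016], 0.8), ([0.593, -0.355, 0.01], 0.67), ([0.513, -0.38, 0.09], 0.42)]
tub_rim top [([0.508, -0.123, 0.004], 0.78), ([0.384, 0.401, 0.036], 0.74), ([0.592, 0.169, 0.059], 0.23)]
tub_rim side [([0.537, -0.155, 0.028], 0.66)]
```

```bash
python3 - <<'E'
from h import *
np.set_printoptions(precision=1,suppress=True)
for n in("side","top"):
    im,d=viewer.grab_frame(n);D=np.load(f"/tmp/{n}0.npz")
    for I,dd in((D["im"],D["d"]),(im,d)):
        C=cloud(n,dd)*1000;h=cv2.cvtColor(I,cv2.COLOR_RGB2HSV);f=(h[...,1]>140)&(h[...,2]>80)&(abs(C[...,1]+380)<60)&(C[...,2]>55)&(C[...,2]<130)
        b=f&(h[...,0]>100)&(h[...,0]<125)&(abs(C[...,0]-443)<40);rd=f&((h[...,0]<8)|(h[...,0]>172))&(abs(C[...,0]-519)<40)
        t=(abs(C[...,0]-530)<170)&(C[...,1]<-200)&(C[...,1]>-320)&(C[...,2]>82)&(C[...,2]<97)
        print(n,"blue",C[b].mean(0),b.sum(),"red",C[rd].mean(0),rd.sum(),"tub front rim",C[t].mean(0),C[t].min(0),C[t].max(0),t.sum())
plan(531,-179,274,81.5)
print(r.hand_in())
E
```

```text
side blue [ 440.9 -390.1   89.6] 86 red [ 516.6 -382.5   85.5] 127 tub front rim [ 558.4 -260.2   87.4] [ 403.  -318.6   82.1] [ 678.1 -202.3   93.8] 233
side blue [ 440.8 -390.7   88.8] 90 red [ 515.6 -382.9   85.7] 127 tub front rim [ 528.9 -255.2   87.6] [ 370.5 -286.4   82. ] [ 677.3 -200.7   94.2] 274
top blue [ 443.7 -383.    94.6] 47 red [ 517.9 -375.    92. ] 62 tub front rim [ 537.1 -251.1   89.4] [ 371.1 -283.    82. ] [ 677.5 -201.2   96.9] 140<stdin>:9: RuntimeWarning: Mean of empty slice.
  ret = um.true_divide(
Traceback (most recent call last):
ValueError: zero-size array to reduction operation minimum which has no identity
```

```bash
python3 - <<'E'
from h import *
plan(531,-179,274,81.5)
print(r.hand_in())
E
```

```text
t 42.90 tcp [ 531.2 -179.   274.2] yaw 81.52 tilt [ 0. -0. -1.] F [-0.3 -0.7 -2.5] M [ 0.04 -0.01  0.02] grip 10.5 q7 1.44
turn 0.0004 shift [ 0.2  0.  -0.2]
the job is handed in; nothing more can be done
None
```

The filter cassette is out and held still, level and centred over the dust tub, and the flap is left open. I handed in at 42.9 s; no verdict is reported.

I unlocked the latch with the red key, turning it about 98° counter-clockwise. I put the key back in its hole, lifted the flap by its handle and drew the cassette out by its orange grip.

**Last checks**
- **Cassette:** its foot is about 207 mm above the bench, roughly 117 mm clear of the tub rim.
- **Flap:** it stands vertical; its underside reads y ≈ 257 mm over its full height.
- **Red key:** its position and height read the same as before within 1–2 mm. It met resistance at the same height as when I picked it up, so it is fully down.
- **Blue key, mug, brush and tub:** they read unchanged within camera accuracy. For the tub I compared the front rim with the start picture. The last top-camera comparison failed because the arm hid the view. In the final look the network missed the blue key, so I confirmed it by colour in the side view.

**What went wrong or disagreed**
- The first grasp of the flap handle closed on nothing. The fingertips appear to end about 25 mm short of the reported TCP, so I went 22 mm lower and the second grasp held.
- The handle's arc measured about 4 mm wider than I had computed. I corrected it on the way up, with wrist forces staying under about 17 N.
- The green and the larger red look-alike keys now lie on the bench. The green one fell early, with the arm nowhere near it. I did not see the larger red one fall; the arm passed near it on the way to the key block.

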